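# Set out the condiment stand

### The job

Get the wooden condiment stand ready for the table, with every container standing upright, fully down in a well of its own. The lemon stays where it is, in one corner of the stand's front row (the row nearest you): the blue-lidded mustard jar goes beside it in the other front corner, where the spice jar was wrongly put, the pepper mill directly behind the mustard jar, the clip-top jar directly behind the lemon, and the spice jar in the small well in the middle, between the four. Leave the mug, the tomatoes and the oil bottle where they are.

Things in the scene. Friction and masses are not known exactly. Their poses are not given: they have to be found in the camera images.
- stand: Fixed square brown wooden block, 224 x 224 x 30 mm, low steel loops on its left and right sides (24 mm out). Origin: centre of its underside; x to its back row (away from the robot, +-0.3 rad), y to its left. Round wells with flat floors at z = 12 mm: four, 80 mm wide, at x = +-60, y = +-60 mm (front row x = -60), and a small one, 58 mm wide, in the middle at x = y = 0. Rims at z = 30 mm.
- lemon: Whole yellow lemon, 66 x 74 x 63 mm, lying in the front left or front right wide well of the stand; it stays there. Origin at the centre of its underside as it lies.
- spice_jar: Slim round spice jar with a black lid and a printed label, 41 mm in diameter, 105 mm high, 0.11 kg. It starts upright in the stand's front wide well that the lemon does not use. Origin at the centre of its underside, z up.
- mustard_jar: Round glass jar of yellow mustard with a blue lid, 59 mm in diameter (56 mm at the glass), 104 mm high, 0.37 kg, standing on the worktop. Origin at the centre of its underside, z up.
- pepper_mill: Dark wooden pepper mill, 170 mm high, foot 58 mm in diameter; its round head, 49 mm in diameter, lies 123 to 159 mm above the foot (grasp it there, about 140 mm up), with a 12 mm metal knob on top; the head does not turn. 0.18 kg, standing on the worktop. Origin at the centre of its underside, z up.
- clip_jar: Glass clip-top storage jar of white grains with a white closed lid, 107 mm high, round glass body 66 mm in diameter with its wire clip and hinge sticking out to 75 mm along its own x axis: grasp it across its own y axis, 66 mm wide, 55 to 70 mm up. 0.52 kg, lid fixed. Standing on the worktop. Origin at the centre of its underside, z up.
- mug: Green mug, 92 mm in diameter, 128 mm with handle, 95 mm high; a bystander. Origin at the centre of its outline's underside.
- tomato_truss: Four cherry tomatoes on a green vine, 131 x 173 x 65 mm; a bystander. Origin at the centre of its outline's underside.
- oil_bottle: Tall slim oil bottle with a dark cap, 60 mm wide, 272 mm high; a bystander. Origin at the centre of its underside.
Not all that is in view belongs to the job. What is shaped like the pepper_mill but purple is not meant.

How it is judged:
By the outcome, as a careful person would: the job done as asked, in the order asked, and still so for the second after the job is handed in, with the robot touching nothing.
It also fails if it takes over 104 s, if anything falls off the work surface, if the arm or the gripper's body presses on something with over 40 N, if the wrist force passes 120 N, or if a joint passes its speed limit or range.

### The arm

A 6-joint arm with a two-finger parallel gripper is mounted at the origin on a cart in front of the work surface, level with it; the furniture and walls round the work are solid. World frame = base frame: x ahead of the robot, y to its left, z up, the work surface at z = 0. Lengths are in mm, angles in rad, forces in N, time in s.
With the tool pointing down it reaches from about 400 to 925 mm from the base axis. Payload 12.5 kg.
Tool frame: the origin (TCP) lies on the front face of the gripper's body, between the roots of the fingers; the fingertips stand 78 mm ahead of it and the grasp point (between the pads) lies 59 mm ahead of it (env.nose_length is the distance from the TCP to the fingertips, in mm); z points along the fingers, y is the line along which they close (so a half turn about z gives the same grasp; the last joint's range is limited). The gripper opens to 95 mm and grips with 3 to 60 N. Pads are 20 mm wide; open, the fingers measure 119 mm over their backs; the gripper's body (75 mm by 180 mm) begins 59 mm behind the grasp point.
Start: joints at [1.168, 0.491, 1.559, -0, 1.092, -0.106], TCP at [182.769, 597.69, 292.261] pointing down, gripper open.
Joint ranges: [-3.1, 3.1], [-0.84, 2.19], [0.05, 2.79], [-1.13, 4.28], [0.06, 2.93], [-2.69, 2.69]. Speed limits (rad/s): [2.22, 2.22, 2.79, 3.14, 3.14, 3.14].

### API

Orientations are given as [roll, pitch, yaw] about the fixed x, y, z axes, in that order (R = Rz(yaw) Ry(pitch) Rx(roll)).
In Python, from cell import env gives the robot as it stands.
- The arm moves only by the tool jog_arm, never from a script. Its argument "motion" is a list of rows, each a list of 7 numbers: the turn, a rotation vector about the tool's x, y, z in degrees, then the shift along the tool's x, y, z in mm, then the finger opening in mm, from 0 to 95.1. In form: [[wx, wy, wz, x, y, z, hand], ...]. A call has 1 to 10 rows; each row shifts and turns the commanded pose from where the row before left it, along the tool's axes as they then stand; what a row does not reach is not made up. A row lasts 1/8 s, in which the tool goes at most 62.5 mm and 10.7 degrees, less where a joint would pass 70% of its speed; a pose out of reach is approached as far as the arm can. A call is refused whole if a number of a shift passes 62.5 or a number of a turn 10.7, either way. A call with a gripper value outside its range is refused whole. The fingers move at their own pace and stop on an object; the grip force is fixed at half the most. Time passes only in rows, so rows that do not move let the fingers close. It gives the time, the measured TCP pose, the force, the opening and the grip force at its end, in the units of the state.
- env.state(): the state, without advancing time (a new reading comes with each control period).
- env.read_camera(name): name is "side" or "top"; returns a dict with "color" (420x560x3 uint8, red, green, blue), "z_map" (420x560 float32, mm along the optical axis (not along the pixel's ray), 0 where there is no reading), "camera_matrix" (3x3 intrinsics, pixels), "world_to_cam" (4x4, takes a point from world to camera coordinates). Camera axes: x right, y up, looking along -z (the intrinsics and any distortion apply to the point x, -y, -z); pixel columns grow to the right and rows downward; lengths in mm; the calibration is good to about 2 mm. A picture is of the moment at which its call begins.
- env.job_done(): hands the job in; it is judged then, once.
Trained networks look in the newest picture that a camera, given by its name, has taken for a name from the list of things; names that differ only in an ending like _2 or _b are one class to them, and where a whole thing is asked for, a point or a joint stands for the part that bears it (a point fixed in the world has none). Each returns a list of dicts, best first, with "score" (0 to 1); they miss things now and then, are a little off and sometimes report something else, mostly with a low value. They report only what shows in the picture. A call takes as long as a camera call. They do not tell look-alikes from the thing itself.
- env.recognise(camera, thing): "location" ([column, row] in pixels, amid what is visible of it).
The state is a dict: "t": time; "joints": joint angles; "qvel": joint speeds; "tau": joint torques, N m; "eef_pos": TCP position; "tcp_rot": TCP orientation; "ft_force": force on the tool from outside, world axes, zero at the start; "moment": the same for the moment, N m; "opening": opening from 0.0 (shut) to 1.0 (fully open); "grip_force": force on a finger pad.
Only numpy, scipy, OpenCV 4.12 (cv2) and the standard library are available. Lean on these libraries where they do the work, as an engineer would, in place of code of your own. Each camera call takes 0.05 s, during which the arm holds its last target. There are 200 camera calls.

## Working session

There is one attempt and no reset: what is moved stays moved. The work goes in short steps, Python scripts to look and compute and a tool call to move; the robot and the scene stay as the last step left them, time stands still between calls to the robot, and variables do not carry over. Pictures are saved under pics/ and viewed, at most 14 in all, crops included, and the job is handed in when it is done.

Besides the shell and the picture viewer there is one more tool, called by a JSON object that holds its "method" and its "body". jog_arm: Moves the arm, as the interface text tells. Its arguments: {"type":"object","properties":{"motion":{"type":"array"}},"required":["motion"]}

```bash
ls; mkdir -p pics; cat > h.py <<'E'
import numpy as np, cv2
from cell import env
def shot(cam,name=None):
    d=env.read_camera(cam)
    if name: cv2.imwrite('pics/'+name,d['color'][:,:,::-1])
    return d
def cloud(d):
    z=d['z_map'].astype(float);K=d['camera_matrix'];h,w=z.shape
    u,v=np.meshgrid(np.arange(w),np.arange(h))
    X=(u-K[0,2])/K[0,0]*z;Y=(v-K[1,2])/K[1,1]*z
    P=np.stack([X,-Y,-z,np.ones_like(z)],-1)
    W=P@np.linalg.inv(d['world_to_cam']).T
    W=W[...,:3];W[z==0]=np.nan
    return W
E
python3 - <<'E'
from h import *
for c in ['top','side']:
    d=shot(c,c+'0.png');W=cloud(d);np.save(c+'0.npy',W)
    print(c,np.linalg.inv(d['world_to_cam'])[:3,3].round(),[k for k in d])
    for t in ['stand','lemon','spice_jar','mustard_jar','pepper_mill','clip_jar','mug','tomato_truss','oil_bottle']:
        for r in env.recognise(c,t)[:3]:
            u,v=map(int,np.round(r['location']));print(t,round(r['score'],2),u,v,W[v,u].round())
print(env.state())
E
```

```text
pics
top [ 463.   -5. 1300.] ['color', 'z_map', 'camera_matrix', 'world_to_cam']
stand 0.68 239 227 [553.  76.  14.]
spice_jar 0.74 219 260 [467. 115. 118.]
mustard_jar 0.6 364 291 [ 399. -229.  107.]
pepper_mill 0.79 127 239 [513. 324. 149.]
pepper_mill 0.76 124 283 [413. 326. 150.]
clip_jar 0.58 368 200 [ 616. -241.  104.]
mug 0.61 136 153 [745. 352.   6.]
mug 0.5 370 199 [ 619. -246.  102.]
tomato_truss 0.78 399 277 [ 431. -326.   56.]
tomato_truss 0.48 264 249 [496.  10.  69.]
oil_bottle 0.7 357 134 [ 752. -196.  210.]
side [ 587. 1434.  660.] ['color', 'z_map', 'camera_matrix', 'world_to_cam']
stand 0.65 289 220 [566.  66.  27.]
stand 0.39 310 254 [518. 363.  71.]
lemon 0.6 311 208 [497.  40.  56.]
spice_jar 0.91 324 214 [466. 141.  80.]
mustard_jar 0.59 335 179 [ 400. -193.   66.]
pepper_mill 0.74 310 254 [518. 363.  71.]
pepper_mill 0.6 351 251 [416. 362.  79.]
pepper_mill 0.29 312 206 [494.  39.  62.]
clip_jar 0.67 270 180 [ 630. -220.   52.]
mug 0.71 226 265 [726. 375.  47.]
tomato_truss 0.55 321 175 [ 439. -322.   35.]
oil_bottle 0.88 228 155 [ 771. -176.  159.]
oil_bottle 0.45 335 181 [ 400. -198.   56.]
{'t': 1.0, 'joints': array([ 1.16843027e+00,  4.90899647e-01,  1.55889877e+00, -6.84603834e-06,
        1.09168521e+00, -1.05628163e-01]), 'qvel': array([-0.00059504,  0.00075822, -0.00014768,  0.00053566,  0.00037749,
        0.00109786]), 'tau': array([ 1.00873662e-03, -6.12496948e+01, -2.58421218e+01,  6.93134358e-02,
        4.47865273e-02, -2.08680740e-05]), 'eef_pos': array([182.75294529, 597.69827435, 292.26158508]), 'tcp_rot': array([3.14148488e+00, 1.75356864e-05, 2.84485791e+00]), 'ft_force': array([-1.08832541, -0.13941943,  0.17388669]), 'moment': array([-0.05289593, -0.00554183,  0.01597237]), 'grip_force': 0.0, 'opening': 0.9959242458083905}
```

```bash
python3 - <<'E'
import cv2
a=cv2.imread('pics/top0.png')
cv2.imwrite('pics/top0c.png',cv2.resize(a[100:340,60:440],None,fx=2.1,fy=2.1,interpolation=cv2.INTER_CUBIC))
E
```

```text
(no output)
```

View pics/top0c.png

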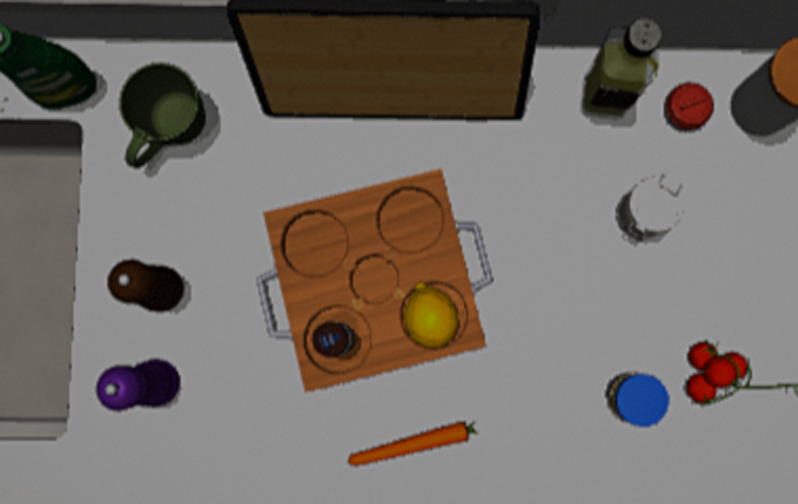

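View pics/side0.png

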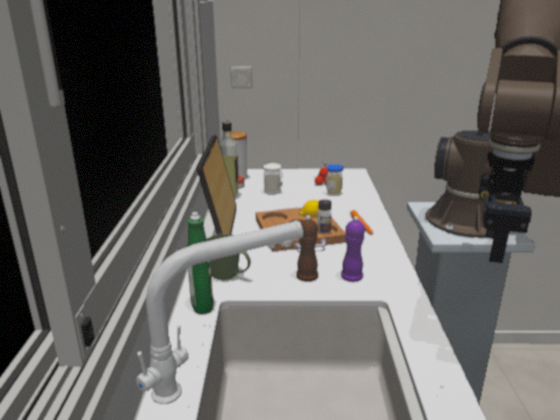

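The top picture shows the stand turned by about +0.22 rad. The spice jar is front left at crop (333,340) and the lemon front right at (430,317). The dark mill is at (127,280) and the purple one, the decoy, at (120,388). The mustard lid is at (640,400) and the clip jar at (652,205). The side view shows the tap spout close to the mills. Next I'll measure all of it accurately.

```bash
cat > m.py <<'E'
from h import *
import sys
c=cv2.imread('pics/top0.png');W=np.load('top0.npy');S=np.load('side0.npy')
X,Y,Z=W[...,0],W[...,1],W[...,2]
# stand top face
m=(abs(Z-30)<6)&(abs(X-545)<180)&(abs(Y-75)<180)
m=cv2.morphologyEx(m.astype(np.uint8),cv2.MORPH_OPEN,np.ones((3,3)))
n,l,st,_=cv2.connectedComponentsWithStats(m);k=1+np.argmax(st[1:,4])
r=cv2.minAreaRect(np.c_[X[l==k],Y[l==k]].astype(np.float32));print('stand',r,np.nanmedian(Z[l==k]))
print(cv2.boxPoints(r))
def circ(P,n):
    (a,b),rr=cv2.minEnclosingCircle(P.astype(np.float32));print(n,'enc',round(a),round(b),round(rr,1),'n',len(P),'mean',P.mean(0).round(1))
for n,(x,y),z0,z1,R in [('spice',(467,115),110,128,35),('mustard',(399,-229),96,112,45),('clip',(616,-241),98,116,55),('clipbody',(616,-241),40,95,60),('mill',(513,324),125,164,40),('millknob',(513,324),162,180,40),('purple',(413,326),125,164,40),('mug',(745,352),85,100,80),('oil',(752,-196),200,290,50)]:
    q=(Z>z0)&(Z<z1)&(np.hypot(X-x,Y-y)<R)
    if q.sum(): circ(np.c_[X[q],Y[q]],n);print('  z',np.nanpercentile(Z[q],[5,50,95]).round())
    q=(S[...,2]>z0)&(S[...,2]<z1)&(np.hypot(S[...,0]-x,S[...,1]-y)<R+10)
    if q.sum(): print('  side x',np.percentile(S[q][:,0],[2,50,98]).round(),'y',np.percentile(S[q][:,1],[2,50,98]).round())
# tap spout
print('spout',S[228,296],S[232,280],S[232,240]); 
q=(Z>180)&(Y>200);print('top high',q.sum(), W[q].min(0) if q.any() else '')
E
python3 m.py
python3 - <<'E'
import cv2,numpy as np
a=cv2.imread('pics/top0.png');f=lambda b:cv2.resize(b,(390,390),interpolation=cv2.INTER_CUBIC)
cv2.imwrite('pics/z.png',np.hstack([f(a[170:230,340:400]),f(a[190:290,180:280])]))
E
```

```text
stand ((536.8936157226562, 79.4170150756836), (224.2545166015625, 225.99050903320312), 14.855159759521484) 29.44003720654041
[[399.54465   159.88884  ]
 [457.48328   -58.54838  ]
 [674.24255    -1.0548096]
 [616.30396   217.38242  ]]
spice enc 464 121 20.1 n 228 mean [463.7 120.5]
  z [113. 117. 120.]
  side x [446. 464. 483.] y [109. 130. 146.]
mustard enc 399 -234 30.3 n 501 mean [ 399.2 -232.9]
  z [ 99. 103. 107.]
  side x [372. 398. 427.] y [-254. -222. -196.]
clip enc 625 -251 35.9 n 520 mean [ 623.7 -251.6]
  z [ 99. 103. 107.]
  side x [594. 624. 653.] y [-269. -243. -214.]
clipbody enc 619 -243 31.5 n 122 mean [ 609.5 -230. ]
  z [42. 67. 87.]
  side x [587. 623. 656.] y [-244. -224. -211.]
mill enc 524 339 24.9 n 348 mean [523.1 334.3]
  z [139. 152. 159.]
  side x [502. 522. 541.] y [340. 361. 370.]
millknob enc 526 338 6.7 n 24 mean [525.2 337.2]
  z [164. 168. 170.]
  side x [520. 525. 529.] y [339. 347. 350.]
purple enc 408 345 24.8 n 353 mean [408.8 340.6]
  z [139. 152. 159.]
  side x [388. 412. 431.] y [344. 364. 374.]
mug enc 728 335 57.2 n 240 mean [736.6 334.6]
  z [86. 92. 97.]
  side x [718. 751. 779.] y [285. 293. 316.]
oil enc 772 -205 34.7 n 617 mean [ 768. -202.]
  z [201. 221. 274.]
  side x [752. 773. 792.] y [-210. -190. -176.]
spout [562.33837599 651.80670792 282.45924919] [590.58752359 664.51078249 280.85189755] [715.03907854  91.80039183  -1.66247823]
top high 9369 [156.47733707 200.02245115 180.01227108]
```

View pics/z.png

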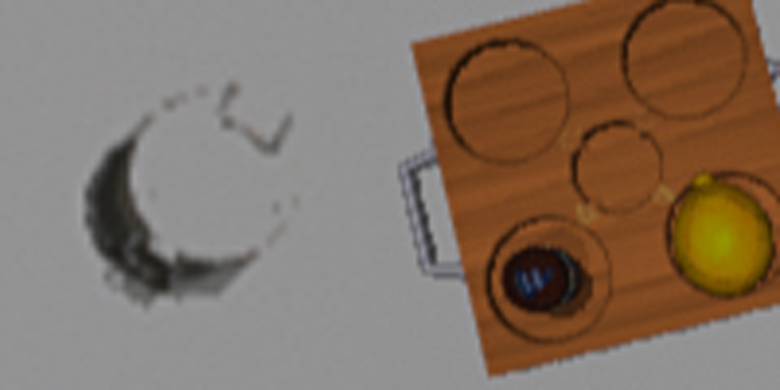

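View pics/top0.png

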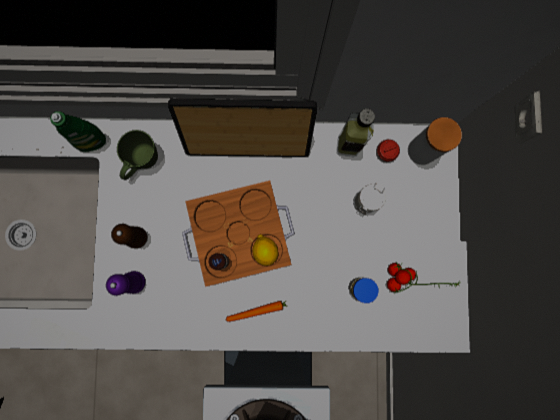

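```bash
cat >> h.py <<'E'
def go(x,y,z,yaw=None):
    from scipy.spatial.transform import Rotation as R
    s=env.state();r=R.from_euler('xyz',s['tcp_rot'])
    t=r if yaw is None else R.from_euler('xyz',[np.pi,0,np.radians(yaw)])
    print('pos',s['eef_pos'].round(1),'yaw',np.degrees(s['tcp_rot']).round(1),'open',round(s['opening']*95.1,1),'t',round(s['t'],2))
    d=t.inv().apply(np.array([x,y,z])-s['eef_pos'])
    print('turn',np.degrees((r.inv()*t).as_rotvec()).round(1),'then shift',d.round(1),'rows',np.ceil(np.abs(d).max()/55))
E
python3 - <<'E'
from h import *
W=np.load('top0.npy');S=np.load('side0.npy')
for n,A in(('top',W),('side',S)):
    q=(A[...,2]>15)&(A[...,2]<118)&(np.hypot(A[...,0]-624,A[...,1]+248)<60);P=A[q]
    for z0,z1 in((15,40),(40,60),(60,80),(80,95),(95,118)):
        k=(P[:,2]>=z0)&(P[:,2]<z1)
        if k.sum()<8: continue
        p=P[k,:2]-[622,-248];out=[]
        for a in(-50,-40,-30,-20,-10):
            e=p@[np.cos(np.radians(a)),np.sin(np.radians(a))];f=p@[-np.sin(np.radians(a)),np.cos(np.radians(a))]
            out.append((a,e.min().round(),e.max().round(),f.min().round(),f.max().round()))
        print(n,z0,k.sum(),[tuple(map(int,o)) for o in out])
go(464,121,230,150)
E
```

```text
top 15 43 [(-50, -32, -3, -33, 30), (-40, -31, -1, -32, 31), (-30, -31, 5, -30, 30), (-20, -34, 10, -27, 30), (-10, -35, 15, -24, 29)]
top 40 38 [(-50, -32, -3, -29, 31), (-40, -32, 2, -26, 31), (-30, -32, 7, -23, 30), (-20, -33, 12, -19, 30), (-10, -34, 17, -14, 29)]
top 60 67 [(-50, -35, 1, -31, 31), (-40, -35, 6, -29, 31), (-30, -35, 11, -26, 30), (-20, -36, 16, -23, 30), (-10, -36, 21, -18, 29)]
top 80 17 [(-50, -34, -4, -22, 30), (-40, -34, 2, -16, 30), (-30, -34, 7, -11, 29), (-20, -35, 12, -5, 28), (-10, -36, 16, 1, 28)]
top 95 560 [(-50, -30, 40, -33, 31), (-40, -31, 38, -34, 30), (-30, -32, 39, -35, 29), (-20, -32, 40, -35, 29), (-10, -31, 39, -35, 28)]
side 15 125 [(-50, -39, 26, -29, 39), (-40, -37, 30, -25, 40), (-30, -34, 33, -21, 41), (-20, -35, 34, -16, 42), (-10, -35, 35, -10, 42)]
side 40 103 [(-50, -39, 21, -30, 40), (-40, -38, 25, -26, 41), (-30, -37, 29, -22, 42), (-20, -35, 32, -16, 41), (-10, -35, 33, -11, 39)]
side 60 98 [(-50, -42, 19, -20, 37), (-40, -41, 24, -16, 36), (-30, -38, 27, -12, 37), (-20, -38, 31, -7, 37), (-10, -37, 33, -2, 38)]
side 80 66 [(-50, -41, 15, -27, 33), (-40, -39, 19, -24, 36), (-30, -36, 23, -21, 38), (-20, -33, 26, -18, 39), (-10, -32, 28, -13, 39)]
side 95 97 [(-50, -37, 30, -26, 33), (-40, -37, 34, -26, 34), (-30, -35, 36, -25, 35), (-20, -33, 38, -24, 34), (-10, -31, 38, -23, 34)]
pos [182.8 597.7 292.3] yaw [180.   0. 163.] open 94.7 t 1.0
turn [ 0.  0. 13.] then shift [-481.9 -272.2   62.3] rows 9.0
```

{"method": "jog_arm", "body": {"motion": [[0,0,6.5,0,0,0,62],[0,0,6.5,-48,-27,0,62],[0,0,0,-48,-27,0,62],[0,0,0,-48,-27,0,62],[0,0,0,-48,-27,0,62],[0,0,0,-48,-27,0,62],[0,0,0,-48,-27,0,62],[0,0,0,-48,-27,0,62],[0,0,0,-48,-27,0,62],[0,0,0,-48,-27,0,62]]}}

```text
t: 2.25
eef_pos: [441.3, 173.1, 292.5]
tcp_rot: [3.141, 0.0, 2.618]
ft_force: [0.5, 0.7, -0.1]
opening: 0.651
grip_force: 0.0
```

```bash
python3 -c "
from h import *
go(464,121,146,150)"
```

```text
pos [441.3 173.1 292.5] yaw [180.   0. 150.] open 61.9 t 2.25
turn [ 0.  0. -0.] then shift [-45.7 -33.7 146.5] rows 3.0
```

{"method": "jog_arm", "body": {"motion": [[0,0,0,-46,-34,0,62],[0,0,0,0,0,0,62]]}}

```text
t: 2.5
eef_pos: [464.6, 119.4, 292.2]
tcp_rot: [3.142, 0.0, 2.613]
ft_force: [0.0, -0.5, 0.1]
opening: 0.652
grip_force: 0.0
```

```bash
python3 -c "
from h import *
go(464,121,146,150)"
```

```text
pos [464.6 119.4 292.2] yaw [180.    0.  149.7] open 62.0 t 2.5
turn [ 0.   0.  -0.3] then shift [  1.3   1.1 146.2] rows 3.0
```

{"method": "jog_arm", "body": {"motion": [[0,0,0,1,1,50,62],[0,0,0,0,0,50,62],[0,0,0,0,0,46,62],[0,0,0,0,0,0,62],[0,0,0,0,0,0,30],[0,0,0,0,0,0,30],[0,0,0,0,0,0,30],[0,0,0,0,0,0,30]]}}

```text
t: 3.5
eef_pos: [463.4, 123.6, 147.7]
tcp_rot: [3.14, 0.002, 2.618]
ft_force: [-1.8, -0.4, 9.0]
opening: 0.422
grip_force: 30.0
```

```bash
python3 -c "
from h import *
go(537,79.4,216,150)"
```

```text
pos [463.4 123.6 147.7] yaw [1.799e+02 1.000e-01 1.500e+02] open 40.2 t 3.5
turn [ 0.1  0.1 -0. ] then shift [-85.9  -1.5 -68.3] rows 2.0
```

{"method": "jog_arm", "body": {"motion": [[0,0,0,0,0,-35,30],[0,0,0,0,0,-35,30],[0,0,0,-43,-1,0,30],[0,0,0,-43,-1,0,30],[0,0,0,0,0,0,30]]}}

```text
t: 4.12
eef_pos: [538.2, 77.6, 216.8]
tcp_rot: [3.14, 0.002, 2.616]
ft_force: [0.2, -0.1, -1.3]
opening: 0.424
grip_force: 30.0
```

```bash
python3 -c "
from h import *
go(537,79.4,147,150)
d=shot('side','s1.png');cv2.imwrite('pics/s1c.png',cv2.resize(d['color'][150:290,220:400,::-1],None,fx=4,fy=4))"
```

```text
pos [538.2  77.6 216.8] yaw [1.799e+02 1.000e-01 1.499e+02] open 40.4 t 4.12
turn [ 0.1  0.1 -0.1] then shift [ 2.   1.  69.8] rows 2.0
```

View pics/s1c.png

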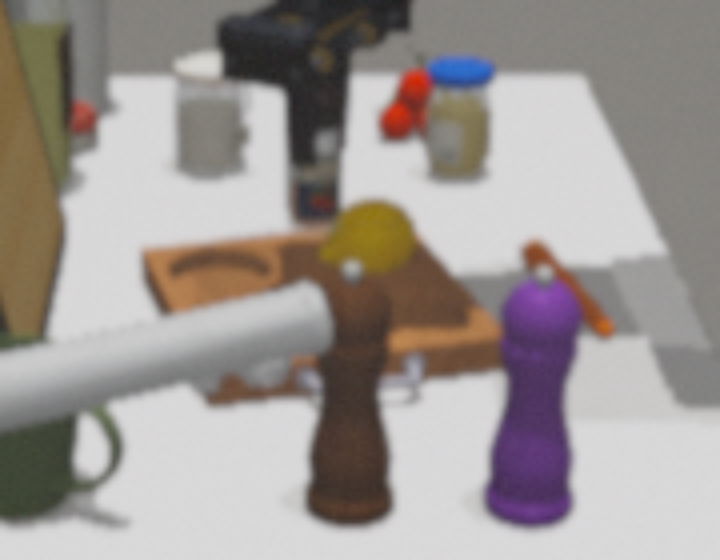

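The side picture shows the spice jar held upright above the stand, with its bottom at about (315,215) in the crop. Next I'll lower it into the middle well.

{"method": "jog_arm", "body": {"motion": [[0,0,0,2,1,25,30],[0,0,0,0,0,25,30],[0,0,0,0,0,14,30],[0,0,0,0,0,4,30],[0,0,0,0,0,0,30]]}}

```text
t: 4.8
eef_pos: [535.3, 80.9, 148.7]
tcp_rot: [3.141, 0.0, 2.618]
ft_force: [-0.1, 0.1, -0.7]
opening: 0.429
grip_force: 30.0
```

{"method": "jog_arm", "body": {"motion": [[0,0,0,0,0,1.5,30],[0,0,0,0,0,0.5,30],[0,0,0,0,0,0,30]]}}

```text
t: 5.18
eef_pos: [535.5, 80.7, 147.6]
tcp_rot: [3.141, 0.002, 2.618]
ft_force: [-2.8, -1.2, 10.8]
opening: 0.427
grip_force: 30.0
```

{"method": "jog_arm", "body": {"motion": [[0,0,0,0,0,0,60],[0,0,0,0,0,0,60],[0,0,0,0,0,-40,60],[0,0,0,0,0,-50,60],[0,0,0,0,0,-30,85]]}}

```text
t: 5.8
eef_pos: [535.5, 80.8, 268.5]
tcp_rot: [3.14, 0.002, 2.618]
ft_force: [-0.2, -0.8, -0.5]
opening: 0.687
grip_force: 0.0
```

```bash
python3 -c "
from h import *
go(399,-233.5,220,150)"
```

```text
pos [535.5  80.8 268.5] yaw [1.799e+02 1.000e-01 1.500e+02] open 65.3 t 5.8
turn [ 0.1  0.1 -0. ] then shift [ -39.  -340.4   48.5] rows 7.0
```

{"method": "jog_arm", "body": {"motion": [[0,0,0,-6,-50,0,85],[0,0,0,-6,-50,0,85],[0,0,0,-6,-50,0,85],[0,0,0,-6,-50,0,85],[0,0,0,-6,-50,0,85],[0,0,0,-6,-50,24,85],[0,0,0,-3,-40,24,85],[0,0,0,0,0,0,85]]}}

```text
t: 6.8
eef_pos: [397.8, -234.8, 217.0]
tcp_rot: [3.141, -0.002, 2.614]
ft_force: [0.4, 0.0, -0.0]
opening: 0.892
grip_force: 0.0
```

```bash
python3 -c "
from h import *
go(399,-233.5,124,150)
d=shot('top','t2.png');W=cloud(d);Z=W[...,2]
for n,x,y in(('spice',537,79),):
    q=(Z>108)&(Z<126)&(np.hypot(W[...,0]-x,W[...,1]-y)<45)
    P=W[q];print(n,q.sum(),cv2.minEnclosingCircle(P[:,:2].astype(np.float32)),P[:,2].mean(),np.percentile(P[:,2],[5,95]))
"
```

```text
pos [ 397.8 -234.8  217. ] yaw [ 1.800e+02 -1.000e-01  1.498e+02] open 84.8 t 6.8
turn [ 0.  -0.1 -0.2] then shift [-0.4  1.7 93. ] rows 2.0
spice 225 ((535.6620483398438, 78.69941711425781), 20.054136276245117) 116.54567856769155 [112.82396951 120.02770683]
```

{"method": "jog_arm", "body": {"motion": [[0,0,0,0,1.5,50,85],[0,0,0,0,0,50,85],[0,0,0,0,0,0,85],[0,0,0,0,0,0,45],[0,0,0,0,0,0,45],[0,0,0,0,0,0,45],[0,0,0,0,0,0,45]]}}

```text
t: 7.72
eef_pos: [400.1, -232.2, 119.2]
tcp_rot: [-3.141, 0.002, 2.618]
ft_force: [-0.1, 0.2, 9.5]
opening: 0.599
grip_force: 30.0
```

```bash
python3 -c "
from h import *
go(463.6,122,235,150)"
```

```text
pos [ 400.1 -232.2  119.2] yaw [-1.8e+02  1.0e-01  1.5e+02] open 56.9 t 7.72
turn [-0.   0.1 -0. ] then shift [ 122.1  338.5 -115.8] rows 7.0
```

{"method": "jog_arm", "body": {"motion": [[0,0,0,0,0,-55,45],[0,0,0,0,0,-60,45],[0,0,0,15,42,0,45],[0,0,0,15,42,0,45],[0,0,0,15,42,0,45],[0,0,0,15,42,0,45],[0,0,0,15,42,0,45],[0,0,0,15,42,0,45],[0,0,0,15,42,0,45],[0,0,0,15,42,0,45]]}}

```text
t: 8.98
eef_pos: [463.7, 120.5, 233.5]
tcp_rot: [3.142, 0.0, 2.618]
ft_force: [0.3, -0.1, -2.7]
opening: 0.599
grip_force: 30.0
```

{"method": "jog_arm", "body": {"motion": [[0,0,0,0,0,0,45]]}}

```text
t: 9.1
eef_pos: [463.8, 121.2, 233.3]
tcp_rot: [3.141, 0.0, 2.621]
ft_force: [-0.1, 0.0, -3.0]
opening: 0.599
grip_force: 30.0
```

```bash
python3 -c "
from h import *
go(463.6,122,133,150)
d=shot('side','s3.png');cv2.imwrite('pics/s3c.png',cv2.resize(d['color'][150:290,220:400,::-1],None,fx=4,fy=4))"
```

```text
pos [463.8 121.2 233.3] yaw [180.    0.  150.2] open 56.9 t 9.1
turn [0.  0.  0.2] then shift [  0.5   0.6 100.3] rows 2.0
```

View pics/s3c.png

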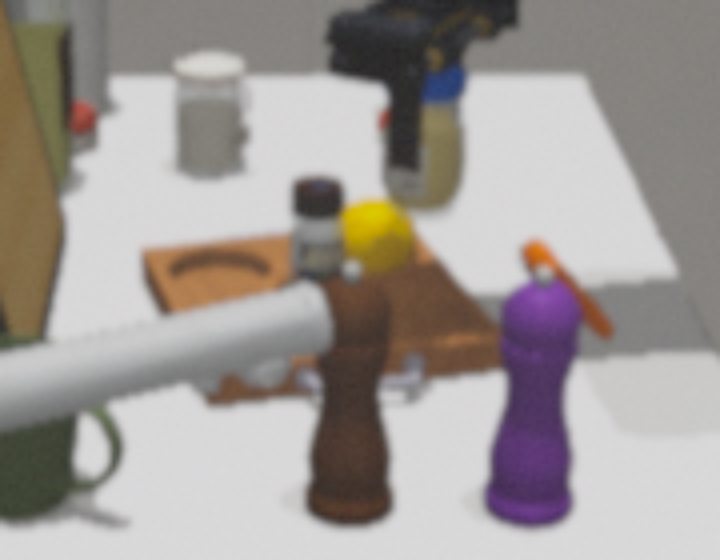

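The spice jar stands in the middle well at (318,230). The mustard jar is held upright at (430,150), so I can lower it.

{"method": "jog_arm", "body": {"motion": [[0,0,0,0,0,40,45],[0,0,0,0,0,40,45],[0,0,0,0,0,18,45],[0,0,0,0,0,2,45],[0,0,0,0,0,2,45],[0,0,0,0,0,0,45]]}}

```text
t: 9.9
eef_pos: [464.1, 118.9, 132.0]
tcp_rot: [3.141, 0.001, 2.618]
ft_force: [0.4, 0.6, -2.3]
opening: 0.598
grip_force: 30.0
```

{"method": "jog_arm", "body": {"motion": [[0,0,0,0,0,1.5,45],[0,0,0,0,0,0.5,45],[0,0,0,0,0,0,45]]}}

```text
t: 10.28
eef_pos: [464.4, 119.0, 131.1]
tcp_rot: [3.14, 0.003, 2.618]
ft_force: [-4.1, -5.0, 21.2]
opening: 0.595
grip_force: 29.9
```

{"method": "jog_arm", "body": {"motion": [[0,0,0,0,0,0,75],[0,0,0,0,0,0,75],[0,0,0,0,0,-40,75],[0,0,0,0,0,-50,75],[0,0,0,0,0,-35,95]]}}

```text
t: 10.9
eef_pos: [463.9, 119.2, 256.3]
tcp_rot: [3.141, 0.001, 2.618]
ft_force: [0.2, -0.3, 0.7]
opening: 0.846
grip_force: 0.0
```

```bash
python3 -c "
from h import *
go(621.5,-251,215,150)"
```

```text
pos [463.9 119.2 256.3] yaw [1.799e+02 1.000e-01 1.500e+02] open 80.4 t 10.9
turn [0.1 0.1 0. ] then shift [-321.6 -241.8   41.3] rows 6.0
```

{"method": "jog_arm", "body": {"motion": [[0,0,0,-40,-30,0,95],[0,0,0,-40,-30,0,95],[0,0,0,-40,-30,0,95],[0,0,0,-40,-30,0,95],[0,0,0,-40,-30,0,95],[0,0,0,-40,-30,0,95],[0,0,0,-40,-30,20,95],[0,0,0,-41,-31,21,95],[0,0,0,0,0,0,95]]}}

```text
t: 12.02
eef_pos: [621.3, -252.9, 210.7]
tcp_rot: [-3.141, -0.003, 2.615]
ft_force: [-0.1, 0.5, -0.6]
opening: 1.001
grip_force: 0.0
```

```bash
python3 -c "
from h import *
go(621.5,-251,122,150)
d=shot('top','t4.png');W=cloud(d);Z=W[...,2]
for n,x,y in(('spice',537,79),('must',464,122)):
    q=(Z>105)&(Z<126)&(np.hypot(W[...,0]-x,W[...,1]-y)<42)
    P=W[q];print(n,q.sum(),cv2.minEnclosingCircle(P[:,:2].astype(np.float32)),P[:,2].mean(),np.percentile(P[:,2],[5,95]))
f=lambda b:cv2.resize(b,(390,390),interpolation=cv2.INTER_CUBIC)
c=d['color'][:,:,::-1];s=shot('side')['color'][:,:,::-1]
cv2.imwrite('pics/t4c.png',np.hstack([f(c[150:270,310:430]),f(s[90:210,220:340])]))
"
```

```text
pos [ 621.3 -252.9  210.7] yaw [-1.800e+02 -1.000e-01  1.498e+02] open 95.2 t 12.03
turn [-0.  -0.1 -0.2] then shift [ 0.8  1.7 88.7] rows 2.0
spice 229 ((535.607177734375, 78.3656997680664), 20.20728302001953) 116.56882054373247 [112.38083786 120.65268707]
must 475 ((463.20538330078125, 117.34781646728516), 29.506031036376953) 115.23158662533945 [111.24163273 119.00971441]
```

View pics/t4c.png

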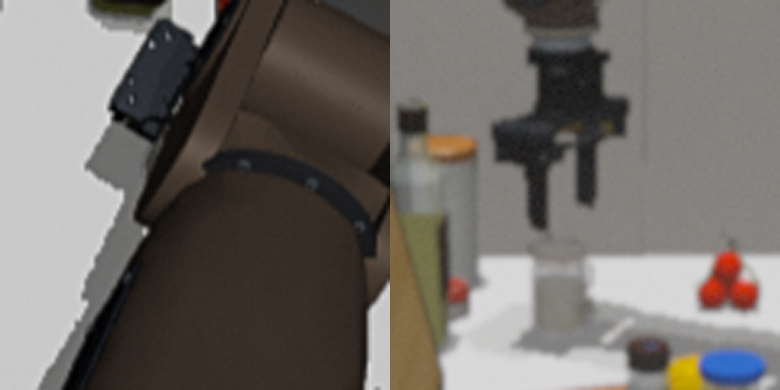

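The gripper is straddling the clip jar: side crop, fingers at (540,225) and (588,200), jar at (558,290). The spice and mustard lids are at the right heights, 117 and 115 mm, so both jars are seated.

{"method": "jog_arm", "body": {"motion": [[0,0,0,1,1.5,45,95],[0,0,0,0,0,44,95],[0,0,0,0,0,0,95],[0,0,0,0,0,0,50],[0,0,0,0,0,0,50],[0,0,0,0,0,0,50],[0,0,0,0,0,0,50]]}}

```text
t: 13.0
eef_pos: [621.4, -248.7, 125.3]
tcp_rot: [-3.142, 0.002, 2.618]
ft_force: [-1.7, -0.3, 6.4]
opening: 0.682
grip_force: 30.0
```

```bash
python3 -c "
from h import *
go(610.4,36.8,240,150)"
```

```text
pos [ 621.4 -248.7  125.3] yaw [-1.8e+02  1.0e-01  1.5e+02] open 64.8 t 13.0
turn [-0.   0.1 -0. ] then shift [ 152.3  241.7 -114.7] rows 5.0
```

{"method": "jog_arm", "body": {"motion": [[0,0,0,0,0,-50,50],[0,0,0,0,0,-55,50],[0,0,0,22,35,0,50],[0,0,0,22,35,0,50],[0,0,0,22,35,0,50],[0,0,0,22,35,0,50],[0,0,0,22,35,0,50],[0,0,0,22,35,0,50],[0,0,0,21,34,0,50],[0,0,0,0,0,0,50]]}}

```text
t: 14.25
eef_pos: [610.0, 42.0, 228.6]
tcp_rot: [-3.141, -0.002, 2.621]
ft_force: [0.5, -1.2, -6.4]
opening: 0.682
grip_force: 30.0
```

```bash
python3 -c "
from h import *
go(610.2,39.2,170,150)
d=shot('side');cv2.imwrite('pics/s5c.png',cv2.resize(d['color'][130:270,220:400,::-1],None,fx=4,fy=4,interpolation=cv2.INTER_CUBIC))"
```

```text
pos [610.   42.  228.6] yaw [-1.800e+02 -1.000e-01  1.502e+02] open 64.9 t 14.25
turn [-0.  -0.1  0.2] then shift [-1.6 -2.3 58.6] rows 2.0
```

View pics/s5c.png

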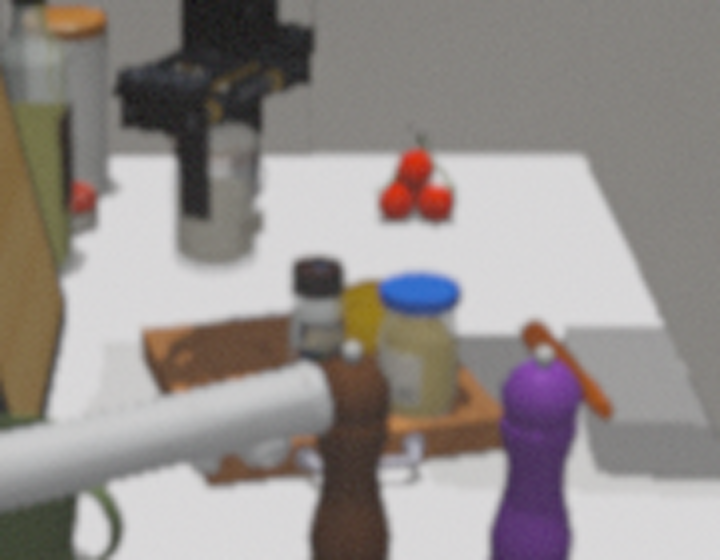

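The clip jar is upright at (215,200), above the back right well, and the mustard jar is seated at (420,350).

{"method": "jog_arm", "body": {"motion": [[0,0,0,-1.6,-2.3,30,50],[0,0,0,0,0,30,50],[0,0,0,0,0,5,50],[0,0,0,0,0,0,50]]}}

```text
t: 14.8
eef_pos: [611.2, 36.1, 164.5]
tcp_rot: [-3.142, -0.0, 2.617]
ft_force: [1.0, -0.3, -4.5]
opening: 0.688
grip_force: 30.0
```

```bash
python3 -c "
from h import *
go(610.2,39.2,139,150)"
```

```text
pos [611.2  36.1 164.5] yaw [-180.   -0.  150.] open 65.4 t 14.8
turn [-0. -0. -0.] then shift [ 2.4  2.2 25.5] rows 1.0
```

{"method": "jog_arm", "body": {"motion": [[0,0,0,1.5,1.5,0,50],[0,0,0,0,0,0,50],[0,0,0,0,0,0,50]]}}

```text
t: 15.18
eef_pos: [610.5, 38.8, 164.8]
tcp_rot: [3.141, 0.001, 2.618]
ft_force: [-0.1, 0.1, -6.7]
opening: 0.684
grip_force: 30.0
```

```bash
python3 -c "
from h import *
go(610.2,39.2,139,150)"
```

```text
pos [610.5  38.8 164.8] yaw [180.   0. 150.] open 65.0 t 15.18
turn [0. 0. 0.] then shift [ 0.4  0.2 25.8] rows 1.0
```

{"method": "jog_arm", "body": {"motion": [[0,0,0,0,0,6,50],[0,0,0,0,0,6,50],[0,0,0,0,0,4,50],[0,0,0,0,0,0,50]]}}

```text
t: 15.68
eef_pos: [610.3, 38.8, 147.7]
tcp_rot: [-3.141, -0.001, 2.618]
ft_force: [0.1, 1.0, -4.6]
opening: 0.684
grip_force: 30.0
```

Its bottom is below the rim (z ≈ 22) and nothing is touching.

{"method": "jog_arm", "body": {"motion": [[0,0,0,0,0,5,50],[0,0,0,0,0,3,50],[0,0,0,0,0,1,50],[0,0,0,0,0,0,50]]}}

```text
t: 16.18
eef_pos: [610.4, 38.8, 139.2]
tcp_rot: [3.142, -0.0, 2.618]
ft_force: [-0.4, 0.3, -6.3]
opening: 0.685
grip_force: 30.0
```

{"method": "jog_arm", "body": {"motion": [[0,0,0,0,0,1.5,50],[0,0,0,0,0,0.5,50],[0,0,0,0,0,0,50]]}}

```text
t: 16.55
eef_pos: [610.4, 38.7, 137.4]
tcp_rot: [3.141, 0.0, 2.618]
ft_force: [-0.1, -0.1, -3.9]
opening: 0.68
grip_force: 30.0
```

{"method": "jog_arm", "body": {"motion": [[0,0,0,0,0,0.8,50],[0,0,0,0,0,0,50]]}}

```text
t: 16.8
eef_pos: [610.5, 38.7, 137.4]
tcp_rot: [3.141, 0.001, 2.618]
ft_force: [-4.1, -0.1, 5.4]
opening: 0.682
grip_force: 30.0
```

{"method": "jog_arm", "body": {"motion": [[0,0,0,0,0,0,85],[0,0,0,0,0,0,85],[0,0,0,0,0,-40,85],[0,0,0,0,0,-50,85],[0,0,0,0,0,-50,80]]}}

```text
t: 17.42
eef_pos: [610.4, 38.8, 277.9]
tcp_rot: [3.141, 0.0, 2.618]
ft_force: [-0.1, 0.2, 1.0]
opening: 0.852
grip_force: 0.0
```

```bash
python3 -c "
from h import *
go(525.4,340,277,150)"
```

```text
pos [610.4  38.8 277.9] yaw [180.   0. 150.] open 81.0 t 17.43
turn [ 0.  0. -0.] then shift [224.2 218.4   0.9] rows 5.0
```

{"method": "jog_arm", "body": {"motion": [[0,0,0,37,36,0,80],[0,0,0,37,36,0,80],[0,0,0,37,36,0,80],[0,0,0,37,36,0,80],[0,0,0,37,36,0,80],[0,0,0,39,38,0,80],[0,0,0,0,0,0,80],[0,0,0,0,0,0,80]]}}

```text
t: 18.42
eef_pos: [525.4, 339.4, 276.4]
tcp_rot: [-3.142, 0.0, 2.619]
ft_force: [0.1, 0.4, 0.8]
opening: 0.841
grip_force: 0.0
```

```bash
python3 -c "
from h import *
go(525.4,340,199,150)
d=shot('top');W=cloud(d);Z=W[...,2]
q=(Z>98)&(Z<126)&(np.hypot(W[...,0]-610,W[...,1]-37)<48)
P=W[q];print(q.sum(),cv2.minEnclosingCircle(P[:,:2].astype(np.float32)),P[:,2].mean(),np.percentile(P[:,2],[5,95]))
q&=(Z>110)
print('tilt',np.linalg.lstsq(np.c_[W[q][:,:2]-[610,37],np.ones(q.sum())],Z[q],rcond=None)[0])
s=shot('side')
f=lambda b:cv2.resize(b[:,:,::-1],(390,390),interpolation=cv2.INTER_CUBIC)
cv2.imwrite('pics/t6c.png',np.hstack([f(d['color'][170:300,170:300]),f(s['color'][150:290,240:380])]))
"
```

```text
pos [525.4 339.4 276.4] yaw [-180.    0.  150.] open 80.0 t 18.43
turn [-0.  0.  0.] then shift [ 0.3  0.5 77.4] rows 2.0
582 ((612.4912109375, 36.889251708984375), 37.42745590209961) 114.14960792196962 [109.37958322 118.71754296]
tilt [ 9.06945514e-03 -6.51430096e-03  1.14645841e+02]
```

View pics/t6c.png

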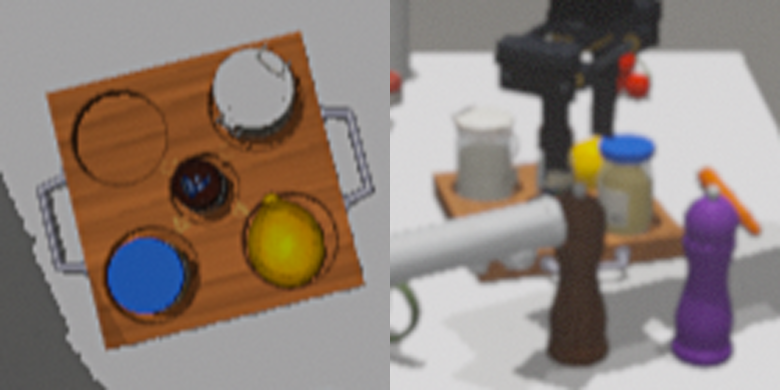

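All four wells look right so far, and the clip jar is seated and level at (255,90). The gripper is right above the dark mill, so I'll descend on its head.

{"method": "jog_arm", "body": {"motion": [[0,0,0,0,0,40,80],[0,0,0,0,0,37,80],[0,0,0,0,0,0,80],[0,0,0,0,0,0,40],[0,0,0,0,0,0,40],[0,0,0,0,0,0,40],[0,0,0,0,0,0,40]]}}

```text
t: 19.4
eef_pos: [525.6, 339.7, 200.1]
tcp_rot: [3.14, 0.001, 2.618]
ft_force: [-0.2, 1.2, 2.9]
opening: 0.498
grip_force: 30.0
```

```bash
python3 -c "
from h import *
go(580,155,290,150)"
```

```text
pos [525.6 339.7 200.1] yaw [179.9   0.  150. ] open 47.4 t 19.4
turn [ 0.1  0.  -0. ] then shift [-139.5 -132.7  -89.9] rows 3.0
```

{"method": "jog_arm", "body": {"motion": [[0,0,0,0,0,-40,40],[0,0,0,0,0,-50,40],[0,0,0,-35,-33,0,40],[0,0,0,-35,-33,0,40],[0,0,0,-35,-33,0,40],[0,0,0,-35,-33,0,40],[0,0,0,0,0,0,40],[0,0,0,0,0,0,40]]}}

```text
t: 20.4
eef_pos: [580.5, 155.4, 289.4]
tcp_rot: [3.141, -0.0, 2.617]
ft_force: [-0.2, 0.6, -2.0]
opening: 0.495
grip_force: 30.0
```

```bash
python3 -c "
from h import *
go(580,155,213,150)
d=shot('side');cv2.imwrite('pics/s7c.png',cv2.resize(d['color'][130:270,220:400,::-1],None,fx=3,fy=3,interpolation=cv2.INTER_CUBIC))"
```

```text
pos [580.5 155.4 289.4] yaw [180.  -0. 150.] open 47.1 t 20.4
turn [ 0. -0. -0.] then shift [ 0.3 -0.6 76.4] rows 2.0
```

View pics/s7c.png

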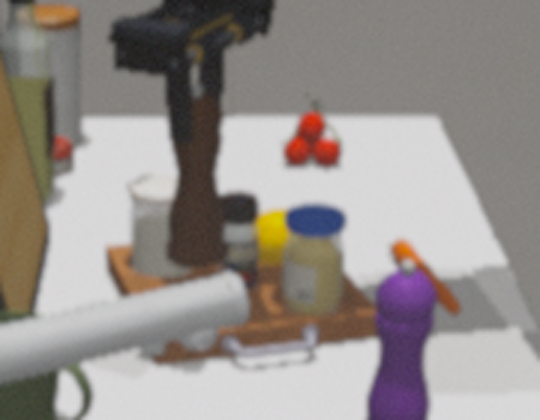

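The mill hangs upright at (197,180), above the back left well.

{"method": "jog_arm", "body": {"motion": [[0,0,0,0,-0.5,30,40],[0,0,0,0,0,25,40],[0,0,0,0,0,15,40],[0,0,0,0,0,5,40],[0,0,0,0,0,1.5,40],[0,0,0,0,0,0,40]]}}

```text
t: 21.2
eef_pos: [580.6, 154.9, 213.6]
tcp_rot: [3.141, 0.001, 2.618]
ft_force: [0.7, -0.3, -1.4]
opening: 0.499
grip_force: 30.0
```

{"method": "jog_arm", "body": {"motion": [[0,0,0,0,0,1.2,40],[0,0,0,0,0,0.6,40],[0,0,0,0,0,0,40]]}}

```text
t: 21.58
eef_pos: [580.8, 154.8, 212.1]
tcp_rot: [3.14, 0.002, 2.618]
ft_force: [-0.4, -0.8, 3.8]
opening: 0.496
grip_force: 30.0
```

It's touching the floor at the expected height. I'll release, rise and move clear of the view.

{"method": "jog_arm", "body": {"motion": [[0,0,0,0,0,0,75],[0,0,0,0,0,0,80],[0,0,0,0,0,-40,80],[0,0,0,0,0,-50,80],[0,0,0,20,40,-10,80],[0,0,0,25,45,0,80],[0,0,0,25,45,0,80],[0,0,0,25,45,0,80],[0,0,0,25,45,0,80],[0,0,0,0,0,0,80]]}}

```text
t: 22.82
eef_pos: [585.6, 408.4, 310.1]
tcp_rot: [-3.141, -0.001, 2.621]
ft_force: [-0.1, -0.7, -0.5]
opening: 0.841
grip_force: 0.0
```

```bash
python3 -c "
from h import *
d=shot('top');W=cloud(d);Z=W[...,2]
for n,x,y,z0,z1 in(('clip',610,37,98,126),('spice',536,79,108,126),('must',464,119,105,126),('mill',580,153,140,176),('knob',580,153,174,190)):
    q=(Z>z0)&(Z<z1)&(np.hypot(W[...,0]-x,W[...,1]-y)<46)
    P=W[q];print(n,q.sum(),cv2.minEnclosingCircle(P[:,:2].astype(np.float32)),np.percentile(P[:,2],[5,50,95]))
s=shot('side')
f=lambda b:cv2.resize(b[:,:,::-1],(390,390),interpolation=cv2.INTER_CUBIC)
cv2.imwrite('pics/t8c.png',np.hstack([f(d['color'][170:300,170:300]),f(s['color'][150:290,240:380])]))
"
```

```text
clip 583 ((611.8997802734375, 36.32978820800781), 36.637054443359375) [109.38349536 114.41393445 118.75501625]
spice 226 ((536.1592407226562, 78.80127716064453), 20.095876693725586) [112.13487379 116.48320038 120.32184956]
must 502 ((462.99884033203125, 117.49208068847656), 29.800077438354492) [111.55210476 115.24775885 118.72965307]
mill 346 ((578.753662109375, 155.59622192382812), 24.812501907348633) [152.20732047 164.08669351 170.68065686]
knob 24 ((581.451904296875, 152.77149963378906), 9.380738258361816) [175.43386673 180.5621046  183.55980269]
```

View pics/t8c.png

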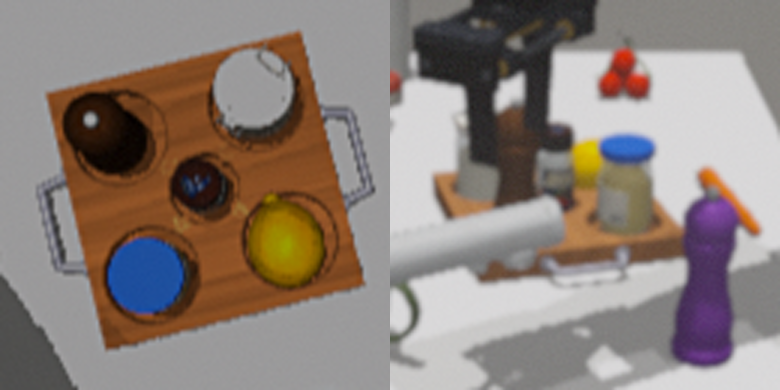

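The last picture shows every container upright in its well, all 12 mm higher than on the worktop: mill (100,135), clip jar (255,90), spice jar (200,185), mustard jar (145,275), lemon (285,240). Handing the job in.

```bash
python3 -c "
from cell import env
print(env.job_done())"
```

```text
the job is handed in; nothing more can be done
None
```

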